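# Seat and clamp a handle blank in the drilling jig

### The job

Take the round beech handle blank and stand it on the jig's plywood board between the clamp and the V-jaw. Keeping it upright, push it firmly home into the V until it bears on both faces at once (soft wood: do not press so hard that it dents), then let go of it and close the red push clamp so that it holds the blank upright and centred against both faces. Leave the other things on the table alone.

Things in the scene. Friction and masses are not known exactly. Their poses are not given: they have to be found in the camera images.
- blank: Round beech handle blank, a plain cylinder 40 mm in diameter and 100 mm tall, about 90 g, standing upright on the table. Origin: centre of its underside; z up along its axis. It is soft wood: pushing it with 8 to 11 N seats it firmly in the V (both faces then carry 5 to 10 N); more than 12 N on one face dents it. Held near its top and pushed on too far, it swivels in the fingers and leans.
- jig: Drilling jig screwed to the table: plywood board 340 x 150 mm, 15 mm thick, carrying a push clamp and an aluminium V-jaw. Origin: centre of the board's underside; x runs along the board's centre line from clamp to V, z up. The V opens towards -x: two upright plates 50 mm tall at 45 degrees either side of the x axis, mouth 70 mm wide, centred on y = 0.
- seat (a point): Point on the board's top, 85 mm from the jig's origin along its x: middle of the underside of a seated blank if the V-jaw is at its middle setting. The V-jaw is locked up to 9 mm either way along x from there, not measured. Its faces are smooth (friction about 0.18). A blank held off centre meets only one face and loads it alone: yield sideways by feel until both faces carry alike.
- clamp_tip: Sprung smooth nylon tip of the clamp: white disc 24 mm in diameter. Origin: centre of its flat front face, on the jig's centre line, 25 mm above the board (40 mm above the table); x points to the V. With the handle at 0 it stands 36 mm from the jig's origin along x, so 20 to 38 mm short of a seated blank's side.
- handle (a joint): Clamp handle, rad: 0 = open, leaning 1.0 rad back from upright (away from the V); 1.1 = closed, 0.1 rad past upright, its stop. Closing it drives the tip 42 mm along +x against a spring: 4 to 9 N on a seated blank. Pushing it at its end takes 5 to 10 N; it is stiff and stays where it is left.
- handle_hinge (a point): Pivot of the clamp handle, on the jig at x = -30 mm, y = 0, z = 60 mm above the table; the handle turns about the jig's y axis.
- handle_end (a point): Centre of the round top end of the red grip, 110 mm from the pivot; the grip is 22 mm in diameter with a ball end (11 mm radius) and 65 mm long. The handle swings in the jig's x-z plane.
- spool: Bystander: wooden spool with blue thread, 48 mm in diameter, 64 mm tall. Origin: centre of its underside.
- jar: Bystander: yellow jar with green cap, 58 mm in diameter, 75 mm tall. Origin: centre of its underside.
- mug: Bystander: blue mug, 76 mm in diameter, 85 mm tall, with a handle. Origin: centre of its underside.
Things that resemble listed ones, but are neither listed nor needed, are in the scene too. Leave any purple look-alike of the blank alone.

How it is judged:
On the way:
1. the blank is pressed home upright (within 4 degrees): both faces of the V (vjaw_c0 and vjaw_c1) bear on it with at least 3.5 N each for 0.3 s while the clamp is still open (contact force between blank and vjaw_c0 above 3.5 N and contact force between blank and vjaw_c1 above 3.5 N and angle between blank's own z axis and vertical below 0.07 rad and value of joint handle below 0.4 rad), for 0.3 s.
At the end, for the whole second after the job is handed in: The clamp handle is closed (over 1.0 rad); the blank stands at rest on the jig's board, upright within 3 degrees, centred within 2 mm of the jig's centre line, held by the clamp tip (over 2 N) and bearing on both faces of the V (over 0.5 N each) (value of joint handle above 1 rad and contact force between blank and vjaw_c0 above 0.5 N and contact force between blank and vjaw_c1 above 0.5 N and contact force between blank and clamp_tip above 2 N and y of blank in the frame of jig between -0.002 and 0.002 m and angle between blank's own z axis and vertical below 0.05 rad and z of blank in the frame of jig below 0.018 m and linear speed of blank below 0.01 m/s); the robot touches nothing.
It fails at once if the blank is dented: pressed against a face of the V with more than 12 N (contact force between blank and vjaw_c0 above 12 N or contact force between blank and vjaw_c1 above 12 N).
It fails at once if the blank is forced askew: leaning over 5 degrees while it is pressed against the V (angle between blank's own z axis and vertical above 0.087 rad and (contact force between blank and vjaw_c0 above 2 N or contact force between blank and vjaw_c1 above 2 N)).
It fails at once if the spool is pushed more than 20 mm from its place or knocked over (distance of spool from where it was at the start of the episode above 0.02 m or angle between spool's own z axis and vertical above 0.5 rad).
It fails at once if the jar is pushed more than 20 mm from its place or knocked over (distance of jar from where it was at the start of the episode above 0.02 m or angle between jar's own z axis and vertical above 0.5 rad).
It fails at once if the mug is pushed more than 20 mm from its place or knocked over (distance of mug from where it was at the start of the episode above 0.02 m or angle between mug's own z axis and vertical above 0.5 rad).
It also fails if it takes over 59 s, if anything falls off the work surface, if the arm or the gripper's body presses on something with over 40 N, if the wrist force passes 120 N, or if a joint passes its speed limit or range.

### The arm

A 6-joint arm with a two-finger parallel gripper is mounted at the origin on the work surface. World frame = base frame: x ahead of the robot, y to its left, z up, the work surface at z = 0. Lengths are in m, angles in rad, forces in N, time in s.
With the tool pointing down it reaches from about 0.375 to 0.925 m from the base axis. Payload 5.7 kg.
Tool frame: the origin (TCP) lies midway between the tips of the shut fingers; the grasp point (between the pads) lies 19 mm behind it; z points along the fingers, y is the line along which they close (so a half turn about z gives the same grasp; the last joint's range is limited). The gripper opens to 85 mm and grips with 20 to 120 N. Pads are 22 mm wide; open, the fingers measure 114 mm over their backs; the gripper's body (76 mm by 85 mm) begins 54 mm behind the grasp point. The pads swing forward as they close: fully open they stand 13 mm farther back than shut.
Start: joints at [1.027, 0.359, 1.51, -0, 1.272, -0.115], TCP at [0.249, 0.546, 0.231] pointing down, gripper open.
Joint ranges: [-2.97, 2.97], [-1.01, 2.36], [0.21, 2.38], [-0.96, 4.11], [0.2, 2.71], [-2.98, 2.98]. Speed limits (rad/s): [2.39, 2.39, 3.14, 3.14, 3.14, 3.14].

### API

Orientations are given as a rotation vector (axis times angle).
In Python, from station import env, optics, sign_off gives the robot as it stands.
- The arm moves only by the tool play_rows, never from a script. Its argument "targets" is a list that holds one entry, the list of rows, each a list of 7 numbers: the shift along the tool's x, y, z in m, then the turn, a rotation vector about the tool's x, y, z in degrees, then the gripper's target within -1 to 1 (shut at 1, half-way at 0, fully open at -1). A call has 1 to 5 rows; each row is the pose to reach, as a shift and turn from the pose commanded when the call began, along the tool's axes at that moment; what a row does not reach only later rows make up. A row lasts 1/10 s, in which the tool goes at most 50 mm and 8.59 degrees, less where a joint would pass 70% of its speed; a pose out of reach is approached as far as the arm can. A call with a gripper value outside its range is refused whole. The fingers move at their own pace and stop on an object; "squeeze" is the grip in N (left out, the last holds). Time passes only in rows, so rows that repeat a pose let the fingers close. It gives the time, the measured TCP pose, the force, the opening and the grip force at its end, in the units of the state.
- env.state(): the state, without advancing time (a new reading comes with each control period).
- optics.camera(name): name is "scene" or "top" or "wrist"; returns a dict with "image" (420x560x3 uint8, blue, green, red), "K" (3x3 intrinsics, pixels), "position" and "orientation" of the camera in the world; the wrist camera has in their place "mount" (4x4, takes a point from camera to tool coordinates, whose origin is the TCP and whose axes are the flange's). Camera axes: x right, y up, looking along -z (the intrinsics and any distortion apply to the point x, -y, -z); pixel columns grow to the right and rows downward; lengths in m; the calibration is good to about 2 mm. A picture is of the moment at which its call begins: read the wrist's pose just before it. There is no depth.
- sign_off(): hands the job in; it is judged then, once.
Trained networks look in a picture, given as the dict that the camera call returned (one of the last four; its "shot" number tells which), for a name from the list of things; names that differ only in an ending like _2 or _b are one class to them, and where a whole thing is asked for, a point or a joint stands for the part that bears it (a point fixed in the world has none). Each returns a list of dicts, best first, with "p" (0 to 1); they miss things now and then, are a little off and sometimes report something else, mostly with a low value. They report only what shows in the picture. A call takes as long as a camera call. They do not tell look-alikes from the thing itself.
- optics.masks_of(picture, target): "region" (420x560 bool, what is visible of it) and "extent" ([left, top, right, bottom] in pixels, round what is visible of it).
- optics.mark_of(picture, target): "centre" ([column, row] in pixels: a listed point, or the origin of a listed thing).
The state is a dict: "clock": time; "joint_pos": joint angles; "qvel": joint speeds; "tau": joint torques, N m; "ee_pos": TCP position; "tcp_rot": TCP orientation; "ft_force": force on the tool from outside, world axes, zero at the start; "torque": the same for the moment, N m; "width": finger opening in m; "grasp_force": force on a finger pad.
Only numpy, scipy, OpenCV 4.12 (cv2) and the standard library are available. Lean on these libraries where they do the work, as an engineer would, in place of code of your own. Each camera call takes 0.05 s, during which the arm holds its last target. There are 200 camera calls.

## Working session

There is one attempt and no reset: what is moved stays moved. The work goes in short steps, Python scripts to look and compute and a tool call to move; the robot and the scene stay as the last step left them, time stands still between calls to the robot, and variables do not carry over. Pictures are saved under pics/ and viewed, at most 10 in all, crops included, and the job is handed in when it is done.

Besides the shell and the picture viewer there is one more tool, called after ">>>" in YAML: its name, and indented under it one key for each argument. play_rows: Moves the arm, as the interface text tells. Its arguments: {"type":"object","properties":{"targets":{"type":"array","items":{"type":"array","items":{"type":"array","items":{"type":"number"}}}},"squeeze":{"type":"number"}},"required":["targets"]}

```bash
mkdir -p pics; ls
cat > h.py <<'E'
import numpy as np, cv2
from scipy.spatial.transform import Rotation as R
from station import env, optics, sign_off
def cam(name):
    p=optics.camera(name)
    return p
def Rot(o):
    o=np.array(o,float)
    return o if o.shape==(3,3) else (R.from_rotvec(o).as_matrix() if o.size==3 else R.from_quat(o).as_matrix())
def pose(p,st=None):
    if 'mount' in p:
        T=np.eye(4); T[:3,:3]=Rot(st['tcp_rot']); T[:3,3]=st['ee_pos']; M=T@np.array(p['mount'])
        return M[:3,:3],M[:3,3]
    return Rot(p['orientation']),np.array(p['position'])
def dist(p):
    for k in p:
        if 'dist' in k: return np.array(p[k],float)
    return np.zeros(5)
def ray(p,uv,st=None):
    u=cv2.undistortPoints(np.array([[uv]],float),np.array(p['K']),dist(p))[0,0]
    Rm,o=pose(p,st); return o,Rm@np.array([u[0],-u[1],-1])
def at_z(p,uv,z,st=None):
    o,d=ray(p,uv,st); return o+d*(z-o[2])/d[2]
def proj(p,X,st=None):
    Rm,o=pose(p,st); c=(np.atleast_2d(X)-o)@Rm; c=c*[1,-1,-1]
    return cv2.projectPoints(c,np.zeros(3),np.zeros(3),np.array(p['K']),dist(p))[0][:,0]
E
python3 - <<'E'
from h import *
ims=[]
for n in ['scene','top']:
    p=cam(n); print({k:(np.array(v).round(4).tolist() if k!='image' else 0) for k,v in p.items()})
    cv2.imwrite(f'pics/{n}0.png',p['image'])
    for t in ['blank','jig','seat','clamp_tip','handle','handle_hinge','handle_end','spool','jar','mug']:
        try: m=optics.mark_of(p,t)
        except Exception as e: m=[]; print(t,e)
        print(n,t,[(np.round(a['centre'],1).tolist(),round(a['p'],2)) for a in m[:4]])
print(env.state())
E
```

```text
pics
{'image': 0, 'K': [[410.4267, 0.0, 285.3331], [0.0, 410.4267, 210.0438], [0.0, 0.0, 1.0]], 'position': [0.8483, 0.5409, 0.8449], 'orientation': [0.2646, 0.925, 2.4559], 'shot': 1}
scene blank [([266.3, 138.6], 0.72), ([229.3, 147.1], 0.7), ([251.8, 173.6], 0.55)]
scene jig [([283.2, 254.6], 0.76)]
scene seat [([292.4, 279.4], 0.77)]
scene clamp_tip [([278.9, 233.5], 0.67), ([285.3, 257.7], 0.51)]
handle it knows: blank, clamp_tip, handle_end, handle_hinge, jar, jig, mug, seat, spool
scene handle []
scene handle_hinge [([280.3, 233.3], 0.71)]
scene handle_end [([274.3, 188.5], 0.55)]
scene spool [([401.4, 350.0], 0.6)]
scene jar []
scene mug [([331.9, 376.4], 0.68)]
{'image': 0, 'K': [[391.8408, 0.0, 270.6729], [0.0, 391.8408, 208.5203], [0.0, 0.0, 1.0]], 'position': [0.432, -0.038, 0.9443], 'orientation': [0.0748, -0.0675, -1.5963], 'shot': 2}
top blank [([398.6, 231.0], 0.89), ([366.7, 226.8], 0.86), ([415.9, 269.7], 0.75), ([432.6, 227.5], 0.69)]
top jig [([246.6, 199.4], 0.67)]
top seat [([210.9, 191.9], 0.65)]
top clamp_tip [([118.0, 175.5], 0.66), ([226.7, 197.1], 0.61)]
ha
[... 249 characters left out ...]

top mug [([112.8, 175.7], 0.77)]
{'clock': 1.0, 'joint_pos': array([ 1.02689086e+00,  3.58813941e-01,  1.51037082e+00,  9.27985292e-06,
        1.27244554e+00, -1.15113837e-01]), 'qvel': array([ 0.00101343,  0.00061009, -0.00217152,  0.00062853, -0.00090717,
       -0.0003583 ]), 'tau': array([ 3.94697408e-04, -5.27591479e+01, -2.79053771e+01, -9.84332701e-05,
        1.74090830e-03, -1.46184556e-05]), 'ee_pos': array([0.24947843, 0.54568208, 0.2312696 ]), 'tcp_rot': array([-6.68396004e-01, -3.06964524e+00,  5.14527178e-05]), 'ft_force': array([-0.1092514 , -0.04172706,  0.46004507]), 'torque': array([ 0.00653838, -0.03201301,  0.01628993]), 'grasp_force': 0.0, 'width': 0.08576190779951164}
```

View pics/scene0.png

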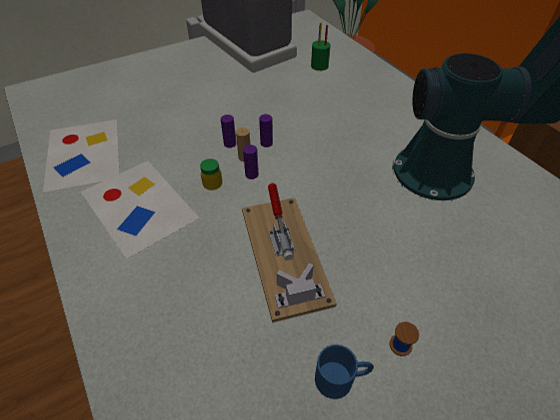

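View pics/top0.png

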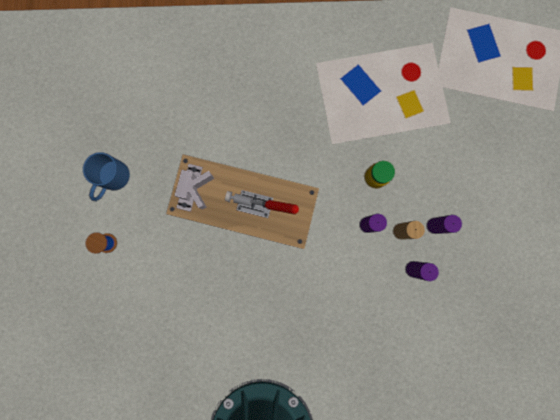

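The top view shows the beech blank at (409,230). Three things could be taken for it: the purple cylinders at (373,223), (444,224) and (422,271). In the scene view the blank is at (243,145). The jig is at about (243,201), with its V to the left and the red handle leaning right to (295,209). I'll choose the beech cylinder and measure it.

```bash
cat > fit.py <<'E'
from h import *
from scipy.optimize import minimize
def cylmask(p,xy,r,h,st=None,tilt=None,z0=0.):
    a=np.linspace(0,2*np.pi,40); c=np.c_[r*np.cos(a),r*np.sin(a),0*a]
    P=np.vstack([c+[xy[0],xy[1],z0],c+[xy[0],xy[1],z0+h]])
    hull=cv2.convexHull((proj(p,P,st)*16).astype(np.int32))
    m=np.zeros(p['image'].shape[:2],np.uint8); cv2.fillConvexPoly(m,hull,1,cv2.LINE_8,4); return m>0
def fitcyl(p,mask,xy0,r,h,st=None):
    def f(x):
        m=cylmask(p,x,r,h,st); return -(m&mask).sum()/max(1,(m|mask).sum())
    s=minimize(f,xy0,method='Nelder-Mead',options=dict(initial_simplex=np.array(xy0)+np.array([[0,0],[.01,0],[0,.01]]),xatol=1e-4))
    return s.x,-s.fun
E
python3 - <<'E'
from fit import *
T=cam('top'); S=cam('scene')
for n,r,h in [('blank',.02,.1),('spool',.024,.064),('jar',.029,.075),('mug',.038,.085)]:
    for nm,p in [('top',T),('scene',S)]:
        for m in optics.masks_of(p,n)[:5]:
            e=m['extent']; x0=at_z(p,[(e[0]+e[2])/2,(e[1]+e[3])/2],h/2)[:2]
            x,i=fitcyl(p,m['region'],x0,r,h)
            col=np.median(p['image'][m['region']],axis=0)
            print(n,nm,np.round(m['p'],2),np.round(e),'xy',x.round(4),'iou',round(i,2),'bgr',col)
# jig
for nm,p in [('top',T),('scene',S)]:
    m=optics.masks_of(p,'jig')[0]; reg=m['region'].astype(np.uint8)
    hsv=cv2.cvtColor(p['image'],cv2.COLOR_BGR2HSV)
    wood=cv2.inRange(hsv,(8,60,60),(22,255,255))&(cv2.dilate(reg,np.ones((7,7)))*255)
    cs=cv2.findContours(wood,cv2.RETR_EXTERNAL,cv2.CHAIN_APPROX_NONE)[0]; c=max(cs,key=cv2.contourArea)
    hull=cv2.convexHull(c); q=cv2.approxPolyDP(hull,8,True)[:,0]
    W=np.array([at_z(p,u,.015) for u in q.astype(float)])
    print(nm,q.tolist(),W.round(4).tolist())
    print('sides',[np.linalg.norm(W[i]-W[i-1]).round(4) for i in range(len(W))],'ctr',W.mean(0).round(4))
    for t,z in [('handle_hinge',.06),('handle_end',.06+.11*np.cos(1)),('clamp_tip',.04),('seat',.015)]:
        for k in optics.mark_of(p,t)[:2]: print(t,at_z(p,k['centre'],z).round(4),round(k['p'],2))
c=T['image'][150:300,340:480]; cv2.imwrite('pics/crop1.png',cv2.resize(c,None,fx=4,fy=4,interpolation=cv2.INTER_CUBIC))
E
```

```text
blank top 0.95 [424. 216. 461. 232.] xy [ 0.467  -0.4244] iou 0.95 bgr [88. 37. 77.]
blank top 0.9 [407. 263. 437. 283.] xy [ 0.3639 -0.3681] iou 0.83 bgr [86. 36. 74.]
blank top 0.71 [359. 215. 388. 234.] xy [ 0.4736 -0.2631] iou 0.86 bgr [111.  37.  83.]
blank top 0.63 [391. 222. 426. 241.] xy [ 0.4547 -0.3437] iou 0.9 bgr [ 76.  107.5 125. ]
blank top 0.35 [224. 192. 231. 203.] xy [0.5303 0.0636] iou 0.16 bgr [119. 122. 130.]
blank scene 0.94 [244. 148. 258. 180.] xy [ 0.4755 -0.2621] iou 0.87 bgr [43. 13. 31.]
blank scene 0.8 [236. 127. 253. 162.] xy [ 0.4551 -0.3465] iou 0.7 bgr [32. 48. 62.]
blank scene 0.73 [223. 118. 235. 148.] xy [ 0.4662 -0.426 ] iou 0.91 bgr [43. 13. 31.]
blank scene 0.64 [256. 112. 272. 147.] xy [ 0.3691 -0.3646] iou 0.88 bgr [43. 13. 31.]
spool top 0.6 [ 86. 232. 119. 250.] xy [0.4445 0.3626] iou 0.8 bgr [ 40.  70. 111.]
spool scene 0.94 [390. 325. 418. 354.] xy [0.4475 0.3583] iou 0.86 bgr [30. 52. 85.]
spool scene 0.65 [266. 186. 285. 237.] xy [ 0.4821 -0.1155] iou 0.42 bgr [10.  12.  81.5]
jar top 0.61 [364. 160. 392. 189.] xy [ 0.5871 -0.2874] iou 0.
[... 285 characters left out ...]
55], [318, 188], [304, 247], [166, 213]] [[0.6517, 0.1758, 0.015], [0.5624, -0.1493, 0.015], [0.423, -0.111, 0.015], [0.5122, 0.2148, 0.015]]
sides [np.float64(0.1448), np.float64(0.3371), np.float64(0.1446), np.float64(0.3378)] ctr [0.5373 0.0326 0.015 ]
handle_hinge [0.5276 0.0043 0.06  ] 0.93
handle_end [ 0.4994 -0.0805  0.1194] 0.69
clamp_tip [0.5271 0.0027 0.04  ] 0.61
clamp_tip [0.5457 0.067  0.04  ] 0.58
seat [0.5606 0.1131 0.015 ] 0.75
scene [[207, 188]] [[0.6147, -0.267, 0.015]]
sides [np.float64(0.0)] ctr [ 0.6147 -0.267   0.015 ]
handle_hinge [0.5398 0.0044 0.06  ] 0.76
handle_end [ 0.5077 -0.0832  0.1194] 0.74
clamp_tip [0.5534 0.062  0.04  ] 0.42
seat [0.564  0.1175 0.015 ] 0.85
```

View pics/crop1.png

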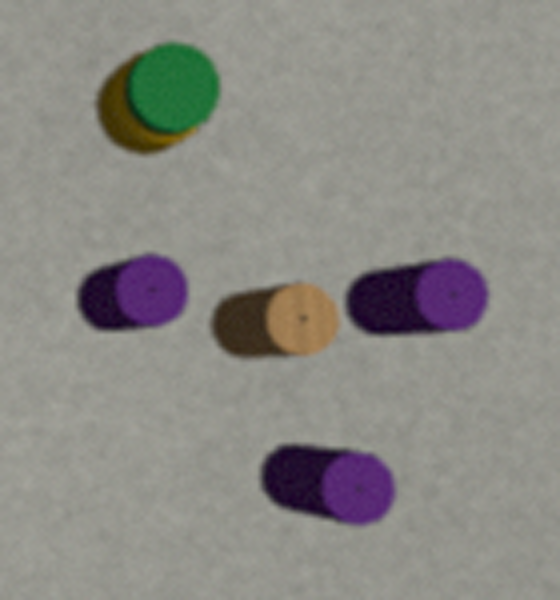

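The beech cylinder at crop (303,318), top image (409,230), is the blank, at about (0.455,-0.345). Everything around it is purple, apart from the jar. The jig's centre is at about (0.537,0.033) with a yaw of about 74.6°. Next I'll move over the jig for a closer wrist view.

```bash
cat > go.py <<'E'
# usage: go.py x y z yaw_of_tool_y(deg) [tilt deg about tool y]
import sys
from h import *
def target(yaw,tilt=0):
    y=np.array([np.cos(np.radians(yaw)),np.sin(np.radians(yaw)),0]); z=np.array([0,0,-1.])
    return np.c_[np.cross(y,z),y,z]@R.from_rotvec([0,np.radians(tilt),0]).as_matrix()
def show(p,yaw,tilt=0,st=None):
    st=st or env.state(); C=Rot(st['tcp_rot'])
    d=C.T@(np.array(p)-st['ee_pos']); r=R.from_matrix(C.T@target(yaw,tilt)).as_rotvec(degrees=True)
    print('shift',d.round(4).tolist(),'turn',r.round(2).tolist(),'t',round(float(st['clock']),2),'at',st['ee_pos'].round(4).tolist())
if __name__=='__main__':
    a=[float(v) for v in sys.argv[1:]]; show(a[:3],*a[3:])
E
python3 go.py 0.52 0.09 0.33 -15.4; python3 -c "
from h import *
p=cam('wrist');print(np.array(p['mount']).round(3),np.array(p['K']).round(1),[k for k in p])"
```

```text
shift [-0.4355, -0.3019, -0.0987] turn [-0.01, 0.0, 80.83] t 2.0 at [0.2495, 0.5456, 0.2313]
[[ 0.     0.964  0.265  0.067]
 [ 1.    -0.    -0.     0.001]
 [ 0.     0.265 -0.964 -0.144]
 [ 0.     0.     0.     1.   ]] [[344.5   0.  283.6]
 [  0.  344.5 211.3]
 [  0.    0.    1. ]] ['image', 'K', 'mount', 'shot']
```

>>> play_rows:
  targets:
    - [[-0.11,-0.08,0,0,0,20,-1],[-0.18,-0.12,0,0,0,40,-1],[-0.22,-0.15,0,0,0,43,-1],[-0.22,-0.15,0,0,0,43,-1],[-0.22,-0.15,0,0,0,43,-1]]

```text
clock: 2.55
ee_pos: [0.3794, 0.3301, 0.2315]
tcp_rot: [1.753, 2.606, 0.001]
ft_force: [1.6, 0.8, 0.3]
width: 0.0859
grasp_force: 0.0
```

```bash
python3 go.py 0.5505 0.081 0.22 -15.4
```

```text
shift [-0.2952, 0.0646, 0.0115] turn [0.04, -0.01, 37.54] t 2.55 at [0.3794, 0.3301, 0.2315]
```

>>> play_rows:
  targets:
    - [[-0.25,0.055,0.01,0,0,37.5,-1],[-0.25,0.055,0.01,0,0,37.5,-1],[-0.25,0.055,0.01,0,0,37.5,-1],[-0.25,0.055,0.01,0,0,37.5,-1],[-0.25,0.055,0.01,0,0,37.5,-1]]

```text
clock: 3.05
ee_pos: [0.5225, 0.1249, 0.2217]
tcp_rot: [2.498, 1.905, 0.001]
ft_force: [0.9, 1.1, 0.3]
width: 0.0854
grasp_force: 0.0
```

```bash
python3 go.py 0.5505 0.081 0.22 -15.4
```

```text
shift [-0.0349, 0.0386, 0.0017] turn [0.03, -0.02, 0.07] t 3.05 at [0.5225, 0.1249, 0.2217]
```

>>> play_rows:
  targets:
    - [[-0.035,0.038,0,0,0,0,-1],[-0.035,0.038,0,0,0,0,-1],[-0.035,0.038,0,0,0,0,-1]]

```text
clock: 3.35
ee_pos: [0.5496, 0.0819, 0.2214]
tcp_rot: [-2.495, -1.908, 0.0]
ft_force: [-0.4, -0.1, 0.2]
width: 0.0852
grasp_force: 0.0
```

Run:
```python
from h import *
import pickle
st=env.state(); p=cam('wrist'); pickle.dump((st,p),open('w1.pkl','wb'))
cv2.imwrite('pics/w1.png',p['image']); print(st['ee_pos'],st['tcp_rot'])
```

```text
[0.54963038 0.08191414 0.22136023] [-2.49549085e+00 -1.90787954e+00  2.72763613e-04]
```

View pics/w1.png

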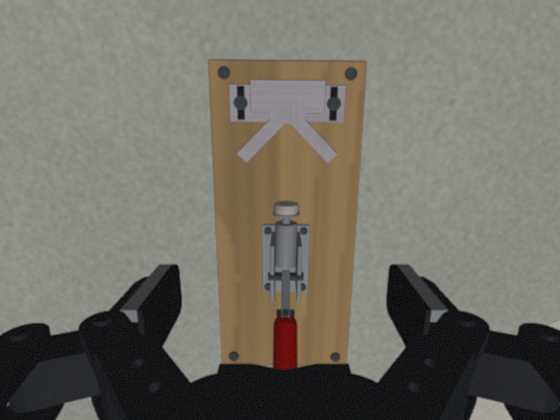

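The wrist view shows the board from (209,61) to (366,61) at the far end. The V mouth tips are at (242,157) and (332,157), the clamp tip at (286,208) and the red grip at (286,340). I'll fit the board and rectify the V at its top plane.

```bash
cat > jf.py <<'E'
from h import *
import pickle
st,p=pickle.load(open('w1.pkl','rb'))
hsv=cv2.cvtColor(p['image'],cv2.COLOR_BGR2HSV); sat=cv2.GaussianBlur(hsv[...,1],(3,3),0).astype(float)
def cross(v,i):  # subpixel crossing mid-level around i
    w=v[i-8:i+9]; t=(w[:4].mean()+w[-4:].mean())/2; s=np.sign(w-t); k=np.where(s[:-1]!=s[1:])[0]
    k=k[np.argmin(abs(k-8))]; return i-8+k+(t-w[k])/(w[k+1]-w[k])
L,Rr,F=[],[],[]
for r in range(170,340,4):
    L.append((cross(sat[r],int(209+(r-61)*13/300)),r)); Rr.append((cross(sat[r],int(366-(r-61)*18/300)),r))
for c in range(236,340,4): F.append((c,cross(sat[:,c],61)))
W=lambda q:np.array([at_z(p,u,.015,st)[:2] for u in q])
def line(q):
    P=W(q); vx,vy,x,y=cv2.fitLine(P.astype(np.float32),cv2.DIST_HUBER,0,.001,.001).ravel(); return np.array([vx,vy]),np.array([x,y])
dl,pl=line(L); dr,pr=line(Rr); df,pf=line(F)
dl*=np.sign(dl[1]); dr*=np.sign(dr[1]); ax=(dl+dr)/2; ax/=np.linalg.norm(ax); n=np.array([-ax[1],ax[0]])
yaw=np.degrees(np.arctan2(ax[1],ax[0])); yl,yr=n@pl,n@pr
# evaluate side lines near the same x station
c0=np.array([.5373,.0326]); s=ax@c0
f=lambda d,q:n@(q+d*((s-ax@q)/(ax@d)))
yl,yr=f(dl,pl),f(dr,pr); xf=ax@pf
J=ax*(xf-.17)+n*(yl+yr)/2
print('yaw',yaw,np.degrees(np.arctan2(dl[1],dl[0])),np.degrees(np.arctan2(dr[1],dr[0])),np.degrees(np.arctan2(df[1],df[0])),'width',abs(yl-yr),'J',J)
np.save('jig.npy',[J[0],J[1],yaw])
for k,(uv,z) in {'tip top':((286,203),.052),'vL':((242,157),.065),'vR':((332,157),.065),'grip end?':((286,366),.119),'sFL':((224,73),.015),'sFR':((351,74),.015),'sBL':((234,356),.015),'sBR':((335,356),.015)}.items():
    q=at_z(p,uv,z,st)[:2]-J; print(k,(q@ax).round(4),(q@n).round(4))
# rectified V at z=.065 : rows = jig x from 150 (top) to 30, cols = jig y 60..-60 ; 5 px/mm
g=lambda X,Y:[J[0]+ax[0]*X+n[0]*Y,J[1]+ax[1]*X+n[1]*Y,.065]
src=proj(p,[g(.15,.06),g(.15,-.06),g(.03,-.06),g(.03,.06)],st).astype(np.float32)
H=cv2.getPerspectiveTransform(src,np.float32([[0,0],[600,0],[600,600],[0,600]]))
cv2.imwrite('pics/v1.png',cv2.warpPerspective(p['image'],H,(600,600),flags=cv2.INTER_CUBIC))
E
python3 jf.py
```

```text
yaw 74.292946 74.299904 74.28598 -15.648645 width 0.14927013192031674 J [0.53801268 0.03278478]
tip top 0.0406 -0.0
vL 0.0845 0.0386
vR 0.0852 -0.0393
grip end? -0.0846 -0.0009
sFL 0.158 0.0598
sFR 0.1582 -0.0608
sBL -0.1568 0.0595
sBR -0.1558 -0.0608
```

View pics/v1.png

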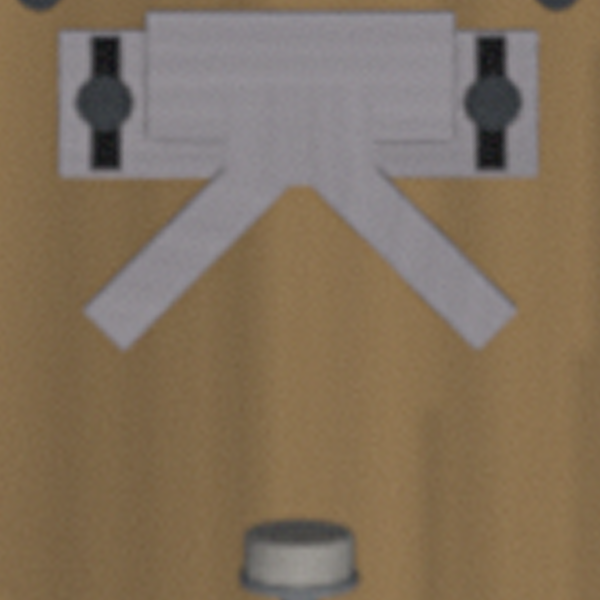

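The rectified view puts the V's inner mouth tips at (125,350) and (478,350), i.e. jig x≈80 mm, y≈±35. The apex is at x≈115, so the seat is at about 87 mm. Now I'll fetch the blank.

```bash
python3 go.py 0.455 -0.345 0.22 -40
```

```text
shift [-0.4377, 0.0211, 0.0012] turn [-0.06, 0.0, 24.89] t 3.4 at [0.5488, 0.0831, 0.2213]
```

>>> play_rows:
  targets:
    - [[-0.23,0.01,0,0,0,25,-1],[-0.23,0.01,0,0,0,25,-1],[-0.23,0.01,0,0,0,25,-1],[-0.23,0.01,0,0,0,25,-1],[-0.23,0.01,0,0,0,25,-1]]

```text
clock: 3.9
ee_pos: [0.4979, -0.1425, 0.2218]
tcp_rot: [2.847, 1.328, -0.001]
ft_force: [-0.3, -0.1, 1.3]
width: 0.0859
grasp_force: 0.0
```

```bash
python3 go.py 0.455 -0.345 0.22 -40
```

```text
shift [-0.1827, 0.0973, 0.0019] turn [0.01, 0.04, 0.01] t 3.9 at [0.4979, -0.1425, 0.2218]
```

>>> play_rows:
  targets:
    - [[-0.18,0.095,0,0,0,0,-0.6],[-0.18,0.095,0,0,0,0,-0.6],[-0.18,0.095,0,0,0,0,-0.6],[-0.18,0.095,0,0,0,0,-0.6],[-0.18,0.095,0,0,0,0,-0.6]]

```text
clock: 4.4
ee_pos: [0.4557, -0.3445, 0.2219]
tcp_rot: [2.846, 1.322, -0.001]
ft_force: [-0.3, 1.6, 0.3]
width: 0.0682
grasp_force: 0.0
```

Run:
```python
from fit import *
from go import show
st=env.state(); p=cam('wrist'); cv2.imwrite('pics/w2.png',p['image']); print(st['ee_pos'],st['width'])
hsv=cv2.cvtColor(p['image'],cv2.COLOR_BGR2HSV)
w=cv2.inRange(hsv,(5,50,25),(25,255,255))
n,l,s,c=cv2.connectedComponentsWithStats(w); k=1+np.argmax(s[1:,4]); print(s[k])
x,i=fitcyl(p,l==k,[.455,-.345],.02,.1,st); print(x,i)
show([x[0],x[1],.075],-40)
```

```text
[ 0.45570662 -0.34448197  0.22189113] 0.0681537380759414
[ 260  164   49   64 2424]
[ 0.45633904 -0.34412876] 0.9294478527607362
shift [-0.0012, 0.0016, 0.1466] turn [0.04, 0.02, -0.15] t 4.45 at [0.4559, -0.3421, 0.2216]
```

View pics/w2.png

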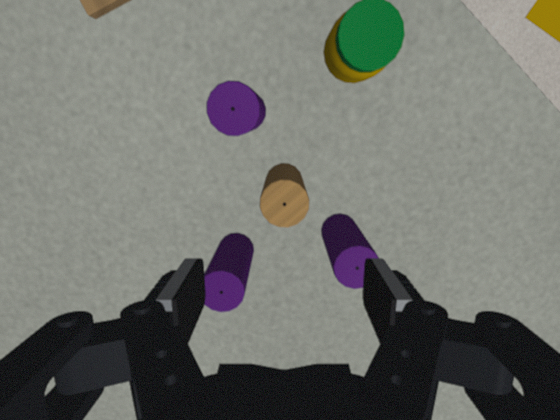

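The blank's top is at (284,204), between the fingers, and the purple look-alikes at (222,290), (357,267) and (235,108) are clear of the finger line. I'll descend and grip.

>>> play_rows:
  targets:
    - [[-0.001,0.0,0.04,0,0,0,-0.6],[-0.001,0.0,0.08,0,0,0,-0.6],[-0.001,0.0,0.12,0,0,0,-0.6],[-0.001,0.0,0.15,0,0,0,-0.6],[-0.001,0.0,0.166,0,0,0,-0.6]]

```text
clock: 4.95
ee_pos: [0.4546, -0.3368, 0.0531]
tcp_rot: [-2.841, -1.328, 0.002]
ft_force: [0.6, 0.4, 0.7]
width: 0.068
grasp_force: 0.0
```

>>> play_rows:
  targets:
    - [[0,0,0,0,0,0,-0.6],[0,0,0,0,0,0,0.3],[0,0,0,0,0,0,0.6],[0,0,0,0,0,0,0.6],[0,0,0,0,0,0,0.6]]
  squeeze: 25

```text
clock: 5.45
ee_pos: [0.4564, -0.3417, 0.057]
tcp_rot: [2.846, 1.326, 0.002]
ft_force: [0.9, 1.5, 6.0]
width: 0.039
grasp_force: 29.4
```

>>> play_rows:
  targets:
    - [[0,0,-0.02,0,0,0,0.6],[0,0,-0.06,0,0,0,0.6],[0,0,-0.11,0,0,0,0.6],[0,0,-0.15,0,0,0,0.6],[0,0,-0.15,0,0,0,0.6]]

```text
clock: 5.95
ee_pos: [0.4584, -0.3444, 0.2122]
tcp_rot: [2.837, 1.322, 0.007]
ft_force: [1.7, -0.7, -0.5]
width: 0.0395
grasp_force: 28.8
```

```bash
cat > jg.py <<'E'
# usage: jg.py jx jy z [turn_rel_jig_deg] [tilt]
import sys
from go import *
J=np.load('jig.npy'); a=np.radians(J[2]); ax=np.array([np.cos(a),np.sin(a)]); n=np.array([-ax[1],ax[0]])
def w(X,Y,z): q=J[:2]+ax*X+n*Y; return [q[0],q[1],z]
if __name__=='__main__':
    v=[float(x) for x in sys.argv[1:]]+[0,0]
    st=env.state(); q=st['ee_pos'][:2]-J[:2]
    C=Rot(st['tcp_rot']); 
    print('jig',(q@ax).round(4),(q@n).round(4),'toolz',C[:,2].round(3),'F jig',(st['ft_force'][:2]@ax).round(2),(st['ft_force'][:2]@n).round(2),st['ft_force'][2].round(2),'w',st['width'].round(4))
    show(w(*v[:3]),J[2]-90+v[3],v[4],st)
E
python3 jg.py .079 0 .2
```

```text
Traceback (most recent call last):
  File "jg.py", line 10, in <module>
    print('jig',(q@ax).round(4),(q@n).round(4),'toolz',C[:,2].round(3),'F jig',(st['ft_force'][:2]@ax).round(2),(st['ft_force'][:2]@n).round(2),st['ft_force'][2].round(2),'w',st['width'].round(4))
                                                                                                                                                                               ^^^^^^^^^^^^^^^^^
AttributeError: 'float' object has no attribute 'round'
```

```bash
sed -i "s/st\['width'\].round(4)/round(st['width'],4)/" jg.py; python3 jg.py .079 0 .2
```

```text
jig -0.3846 -0.0254 toolz [ 0.009 -0.009 -1.   ] F jig -0.24 -1.85 -0.51 w 0.0395
shift [0.4119, -0.2144, 0.0092] turn [0.67, 0.2, -24.35] t 5.95 at [0.4584, -0.3444, 0.2122]
```

>>> play_rows:
  targets:
    - [[0.206,-0.107,0,0,0,-24.3,0.6],[0.206,-0.107,0,0,0,-24.3,0.6],[0.206,-0.107,0,0,0,-24.3,0.6],[0.206,-0.107,0,0,0,-24.3,0.6],[0.206,-0.107,0,0,0,-24.3,0.6]]

```text
clock: 6.45
ee_pos: [0.5053, -0.1116, 0.2049]
tcp_rot: [-2.502, -1.897, 0.0]
ft_force: [-0.4, 0.3, -0.9]
width: 0.0393
grasp_force: 28.8
```

```bash
python3 jg.py .079 0 .2
```

```text
jig -0.1478 -0.0076 toolz [-0.001  0.001 -1.   ] F jig 0.16 0.42 -0.88 w 0.0393
shift [0.2268, -0.0074, 0.0051] turn [-0.09, -0.05, 0.03] t 6.45 at [0.5053, -0.1116, 0.2049]
```

>>> play_rows:
  targets:
    - [[0.225,-0.007,0,0,0,0,0.6],[0.225,-0.007,0,0,0,0,0.6],[0.225,-0.007,0,0,0,0,0.6],[0.225,-0.007,0,0,0,0,0.6],[0.225,-0.007,0,0,0,0,0.6]]

```text
clock: 6.95
ee_pos: [0.5603, 0.1073, 0.2049]
tcp_rot: [-2.502, -1.898, -0.001]
ft_force: [-0.3, -0.4, -1.5]
width: 0.0396
grasp_force: 28.8
```

>>> play_rows:
  targets:
    - [[0,0,0.04,0,0,0,0.6],[0,0,0.08,0,0,0,0.6],[0,0,0.09,0,0,0,0.6],[0,0,0.09,0,0,0,0.6],[0,0,0.09,0,0,0,0.6]]

```text
clock: 7.45
ee_pos: [0.5611, 0.1034, 0.1166]
tcp_rot: [2.505, 1.895, 0.002]
ft_force: [0.9, 1.0, -0.4]
width: 0.0391
grasp_force: 28.7
```

```bash
python3 jg.py .079 0 .073
```

```text
jig 0.0742 -0.0032 toolz [ 0.001 -0.    -1.   ] F jig 1.19 -0.62 -0.37 w 0.0391
shift [0.0047, -0.0032, 0.0436] turn [0.07, -0.02, -0.07] t 7.45 at [0.5611, 0.1034, 0.1166]
```

>>> play_rows:
  targets:
    - [[0.003,-0.003,0.02,0,0,0,0.6],[0.004,-0.003,0.035,0,0,0,0.6],[0.004,-0.003,0.04,0,0,0,0.6],[0.004,-0.003,0.041,0,0,0,0.6],[0.004,-0.003,0.041,0,0,0,0.6]]

```text
clock: 7.95
ee_pos: [0.5596, 0.1082, 0.0758]
tcp_rot: [2.504, 1.895, 0.003]
ft_force: [0.1, -0.6, -0.8]
width: 0.0396
grasp_force: 28.7
```

```bash
python3 jg.py .079 0 .073
```

```text
jig 0.0784 -0.0003 toolz [ 0.002  0.    -1.   ] F jig -0.57 -0.3 -0.75 w 0.0396
shift [0.0006, -0.0004, 0.0028] turn [0.11, -0.03, -0.05] t 7.95 at [0.5596, 0.1082, 0.0758]
```

>>> play_rows:
  targets:
    - [[0,0,0.001,0,0,0,0.6],[0,0,0.002,0,0,0,0.6],[0,0,0.003,0,0,0,0.6],[0,0,0.0035,0,0,0,0.6]]

```text
clock: 8.35
ee_pos: [0.5589, 0.1084, 0.0719]
tcp_rot: [2.504, 1.896, 0.001]
ft_force: [-2.4, 0.1, 11.6]
width: 0.0398
grasp_force: 29.7
```

>>> play_rows:
  targets:
    - [[0,0,-0.001,0,0,0,0.6],[0,0,-0.001,0,0,0,0.6],[0,0,-0.001,0,0,0,-0.5],[0,0,-0.001,0,0,0,-0.5],[0,0,-0.001,0,0,0,-0.5]]

```text
clock: 8.85
ee_pos: [0.5585, 0.1083, 0.072]
tcp_rot: [2.505, 1.896, -0.0]
ft_force: [0.7, 0.8, 0.1]
width: 0.0641
grasp_force: 0.0
```

>>> play_rows:
  targets:
    - [[0,0,0,0,0,0,-0.5],[0,0,-0.02,0,0,0,-0.5],[0,0,-0.06,0,0,0,-0.5],[0,0,-0.1,0,0,0,-0.5],[0,0,-0.12,0,0,0,-0.5]]

```text
clock: 9.35
ee_pos: [0.5602, 0.1085, 0.1954]
tcp_rot: [2.503, 1.895, 0.006]
ft_force: [0.0, 0.1, -0.4]
width: 0.064
grasp_force: 0.0
```

```bash
python3 - <<'E'
from fit import *
from jg import *
st=env.state(); p=cam('top')
hsv=cv2.cvtColor(p['image'],cv2.COLOR_BGR2HSV)
cv2.imwrite('pics/top2.png',cv2.resize(p['image'][140:260,150:330],None,fx=4,fy=4,interpolation=cv2.INTER_CUBIC))
E
python3 jg.py .04 0 .19
```

```text
jig 0.0794 -0.0021 toolz [ 0.008  0.    -1.   ] F jig 1.06 -0.91 2.42 w 0.0643
shift [-0.0394, -0.0021, 0.0076] turn [0.44, -0.15, -0.03] t 9.4 at [0.5615, 0.1086, 0.1978]
```

View pics/top2.png

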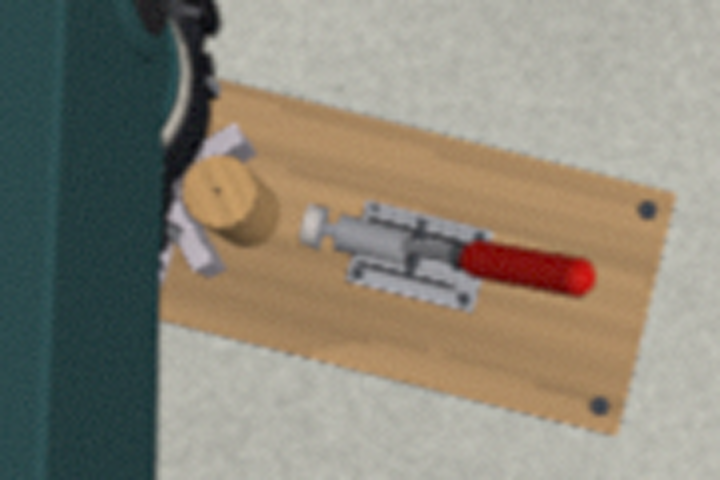

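The blank's top, at crop (217,190), is upright in the V mouth at jig x≈79 mm. The clamp is open with its tip at (313,226). Next I'll shut the fingers and come down behind the blank, above the clamp tip, tilted so the tips lead and the push lands low.

>>> play_rows:
  targets:
    - [[-0.02,-0.002,0,0,5,0,1],[-0.042,-0.001,0,0,10,0,1],[-0.042,-0.001,0,0,10,0,1],[-0.042,-0.001,0,0,10,0,1],[-0.042,-0.001,0,0,10,0,1]]

```text
clock: 9.9
ee_pos: [0.5462, 0.0687, 0.1918]
tcp_rot: [-2.415, -1.829, -0.21]
ft_force: [-1.0, 1.1, -0.5]
width: 0.0
grasp_force: 0.0
```

```bash
python3 jg.py .037 0 .07 0 10
```

```text
jig 0.0368 0.0018 toolz [ 0.047  0.167 -0.985] F jig 0.75 1.24 -0.48 w 0.0
shift [-0.0209, 0.0019, 0.12] turn [-0.02, 0.03, -0.03] t 9.9 at [0.5462, 0.0687, 0.1918]
```

>>> play_rows:
  targets:
    - [[-0.007,0.001,0.04,0,0,0,1],[-0.014,0.002,0.08,0,0,0,1],[-0.018,0.002,0.105,0,0,0,1],[-0.02,0.002,0.115,0,0,0,1],[-0.02,0.002,0.115,0,0,0,1]]

```text
clock: 10.4
ee_pos: [0.5472, 0.0691, 0.074]
tcp_rot: [-2.412, -1.829, -0.207]
ft_force: [0.4, -0.1, 0.4]
width: -0.0001
grasp_force: 0.0
```

```bash
python3 jg.py .038 0 .058 0 10
```

```text
jig 0.0375 0.0009 toolz [ 0.044  0.167 -0.985] F jig -0.02 -0.38 0.43 w -0.0001
shift [-0.0022, 0.001, 0.0158] turn [-0.18, 0.04, 0.04] t 10.4 at [0.5472, 0.0691, 0.074]
```

>>> play_rows:
  targets:
    - [[-0.001,0.001,0.008,0,0,0,1],[-0.002,0.001,0.013,0,0,0,1],[-0.002,0.001,0.015,0,0,0,1],[-0.002,0.001,0.0155,0,0,0,1],[-0.002,0.001,0.0155,0,0,0,1]]

```text
clock: 10.9
ee_pos: [0.5495, 0.0682, 0.06]
tcp_rot: [-2.415, -1.829, -0.212]
ft_force: [0.4, 0.0, -0.0]
width: 0.0001
grasp_force: 0.0
```

```bash
python3 jg.py .044 0 .058 0 10;python3 jg.py .054 0 .058 0 10
```

```text
jig 0.0372 -0.0015 toolz [ 0.048  0.167 -0.985] F jig 0.11 -0.37 -0.01 w 0.0001
shift [0.0063, -0.0015, 0.0032] turn [0.04, -0.0, -0.03] t 10.9 at [0.5495, 0.0682, 0.06]
jig 0.0372 -0.0015 toolz [ 0.048  0.167 -0.985] F jig 0.11 -0.37 -0.01 w 0.0001
shift [0.0161, -0.0015, 0.0049] turn [0.04, -0.0, -0.03] t 10.9 at [0.5495, 0.0682, 0.06]
```

>>> play_rows:
  targets:
    - [[0.002,0,0.001,0,0,0,1],[0.004,-0.001,0.002,0,0,0,1],[0.006,-0.001,0.003,0,0,0,1],[0.008,-0.001,0.0035,0,0,0,1],[0.01,-0.001,0.004,0,0,0,1]]

```text
clock: 11.4
ee_pos: [0.5512, 0.0789, 0.0575]
tcp_rot: [-2.415, -1.829, -0.211]
ft_force: [0.5, -0.8, -0.2]
width: -0.0002
grasp_force: 0.2
```

```bash
python3 jg.py .054 0 .058 0 10
```

```text
jig 0.048 -0.0002 toolz [ 0.047  0.167 -0.985] F jig -0.66 -0.66 -0.2 w -0.0002
shift [0.006, -0.0002, 0.0005] turn [-0.0, 0.01, -0.02] t 11.4 at [0.5512, 0.0789, 0.0575]
```

>>> play_rows:
  targets:
    - [[0.001,0,0,0,0,0,1],[0.002,0,0,0,0,0,1],[0.003,0,0,0,0,0,1],[0.004,0,0.0005,0,0,0,1],[0.005,0,0.0005,0,0,0,1]]

```text
clock: 11.9
ee_pos: [0.5525, 0.0836, 0.0578]
tcp_rot: [-2.415, -1.828, -0.211]
ft_force: [-0.5, 0.5, -0.5]
width: -0.0002
grasp_force: 0.1
```

```bash
python3 jg.py .054 0 .058 0 10
```

```text
jig 0.0529 -0.0002 toolz [ 0.047  0.167 -0.985] F jig 0.36 0.6 -0.53 w -0.0002
shift [0.0011, -0.0002, 0.0] turn [-0.0, 0.01, -0.04] t 11.9 at [0.5525, 0.0836, 0.0578]
```

>>> play_rows:
  targets:
    - [[0.0005,0,0,0,0,0,1],[0.001,0,0,0,0,0,1],[0.0015,0,0,0,0,0,1],[0.002,0,0,0,0,0,1]]

```text
clock: 12.3
ee_pos: [0.5531, 0.0855, 0.0582]
tcp_rot: [-2.415, -1.828, -0.211]
ft_force: [0.1, -1.3, 0.3]
width: -0.0001
grasp_force: 0.4
```

```bash
python3 jg.py .058 0 .058 0 10; python3 -c "
from h import *
p=cam('scene');cv2.imwrite('pics/s3.png',cv2.resize(p['image'][170:330,220:360],None,fx=4,fy=3.7,interpolation=cv2.INTER_CUBIC))"
```

```text
jig 0.0548 -0.0002 toolz [ 0.047  0.167 -0.985] F jig -1.21 -0.41 0.29 w -0.0001
shift [0.0031, -0.0002, 0.0008] turn [0.0, 0.01, -0.03] t 12.3 at [0.5531, 0.0855, 0.0582]
```

View pics/s3.png

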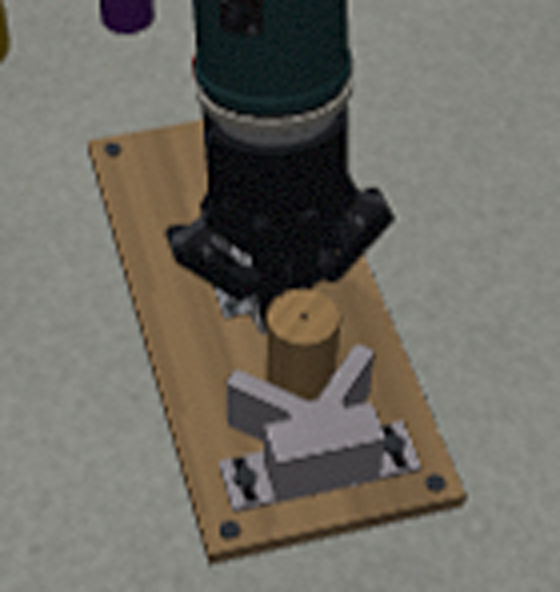

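The scene crop shows the blank upright (top at (305,315)), nearly in the V, with the fingers behind it. I'll continue in fine steps.

>>> play_rows:
  targets:
    - [[0.0005,0,0,0,0,0,1],[0.001,0,0,0,0,0,1],[0.0012,0,0,0,0,0,1]]

```text
clock: 12.65
ee_pos: [0.5534, 0.0864, 0.0584]
tcp_rot: [-2.415, -1.829, -0.211]
ft_force: [-1.0, -2.4, -0.3]
width: -0.0003
grasp_force: 1.2
```

>>> play_rows:
  targets:
    - [[0.0005,0,0,0,0,0,1],[0.0008,0,0,0,0,0,1]]

```text
clock: 12.85
ee_pos: [0.5535, 0.0867, 0.0584]
tcp_rot: [-2.415, -1.83, -0.21]
ft_force: [-1.5, -5.9, -0.3]
width: -0.0002
grasp_force: 3.2
```

>>> play_rows:
  targets:
    - [[0.0003,0,0,0,0,0,1],[0.0004,0,0,0,0,0,1]]

```text
clock: 13.05
ee_pos: [0.5535, 0.0867, 0.0585]
tcp_rot: [-2.415, -1.83, -0.209]
ft_force: [-2.6, -7.2, 0.7]
width: -0.0002
grasp_force: 3.7
```

```bash
python3 jg.py .058 0 .058 0 10
```

```text
jig 0.0561 -0.0003 toolz [ 0.047  0.165 -0.985] F jig -7.61 0.56 0.75 w -0.0002
shift [0.0018, -0.0003, 0.0008] turn [0.01, 0.1, 0.0] t 13.05 at [0.5535, 0.0867, 0.0585]
```

>>> play_rows:
  targets:
    - [[0.0002,0,0,0,0,0,1],[0.0002,0,0,0,0,0,1],[0.0002,0,0,0,0,0,1]]

```text
clock: 13.35
ee_pos: [0.5535, 0.0868, 0.0585]
tcp_rot: [-2.415, -1.83, -0.209]
ft_force: [-1.2, -8.4, 0.4]
width: 0.0001
grasp_force: 3.9
```

```bash
python3 jg.py .058 0 .058 0 10
```

```text
jig 0.0562 -0.0003 toolz [ 0.047  0.165 -0.985] F jig -8.42 -1.15 0.37 w 0.0001
shift [0.0017, -0.0003, 0.0008] turn [0.01, 0.11, 0.01] t 13.35 at [0.5535, 0.0868, 0.0585]
```

>>> play_rows:
  targets:
    - [[0.0001,0,0,0,0,0,1],[0.00015,0,0,0,0,0,1],[0.00015,0,0,0,0,0,1],[0.00015,0,0,0,0,0,1],[0.00015,0,0,0,0,0,1]]

```text
clock: 13.85
ee_pos: [0.5536, 0.0868, 0.0585]
tcp_rot: [-2.416, -1.83, -0.209]
ft_force: [-1.8, -8.0, 0.3]
width: -0.0002
grasp_force: 4.2
```

```bash
python3 jg.py .058 0 .058 0 10
python3 - <<'E'
from jg import *
from fit import *
p=cam('scene')
# predicted silhouettes of the seated blank, upright vs image; and force average over camera periods
F=[]
for i in range(6):
    f=env.state()['ft_force']; F.append([f[:2]@ax,f[:2]@n,f[2]]); p=cam('scene') if i<5 else p
print(np.round(F,1).tolist(),np.mean(F,0).round(2),env.state()['clock'])
hsv=cv2.cvtColor(p['image'],cv2.COLOR_BGR2HSV)
E
```

```text
jig 0.0562 -0.0004 toolz [ 0.047  0.165 -0.985] F jig -8.18 -0.47 0.34 w -0.0002
shift [0.0017, -0.0004, 0.0008] turn [0.01, 0.12, 0.0] t 13.85 at [0.5536, 0.0868, 0.0585]
[[-8.5, -1.2, -0.9], [-8.1, -1.6, 1.0], [-8.3, -0.7, 1.1], [-7.8, -0.1, 0.2], [-7.6, -1.0, -0.2], [-8.3, -1.2, 0.8]] [-8.09 -0.96  0.32] 14.15
```

>>> play_rows:
  targets:
    - [[0.0002,0.0002,0,0,0,0,1],[0.0003,0.0002,0,0,0,0,1],[0.0003,0.0002,0,0,0,0,1],[0.0003,0.0002,0,0,0,0,1],[0.0003,0.0002,0,0,0,0,1]]

```text
clock: 14.65
ee_pos: [0.5536, 0.0868, 0.0585]
tcp_rot: [-2.415, -1.83, -0.208]
ft_force: [-2.3, -9.0, 0.4]
width: 0.0001
grasp_force: 4.7
```

Run:
```python
from jg import *
F=[]
for i in range(6):
    f=env.state()['ft_force']; F.append([f[:2]@ax,f[:2]@n,f[2]]); p=cam('scene') if i<5 else p
print(np.mean(F,0).round(2),env.state()['clock'])
cv2.imwrite('pics/s4.png',cv2.resize(p['image'][170:330,220:360],None,fx=4,fy=3.7,interpolation=cv2.INTER_CUBIC))
```

```text
[-9.35 -0.43  0.84] 14.9
```

>>> play_rows:
  targets:
    - [[-0.002,0,0,0,0,0,1],[-0.005,0,-0.001,0,0,0,1],[-0.012,0,-0.003,0,0,0,1],[-0.015,0,-0.01,0,0,0,1],[-0.015,0,-0.04,0,0,0,1]]

```text
clock: 15.4
ee_pos: [0.5457, 0.0673, 0.0939]
tcp_rot: [-2.413, -1.825, -0.205]
ft_force: [-0.2, 0.7, -0.5]
width: 0.0003
grasp_force: 0.0
```

>>> play_rows:
  targets:
    - [[0,0,-0.04,0,0,0,1],[0,0,-0.08,0,0,0,1],[0,0,-0.12,0,0,0,1],[0,0,-0.12,0,0,0,1]]

```text
clock: 15.8
ee_pos: [0.5462, 0.0461, 0.2199]
tcp_rot: [-2.42, -1.833, -0.224]
ft_force: [1.6, -0.3, 0.0]
width: 0.0002
grasp_force: 0.0
```

```bash
python3 jg.py -.165 0 .21 0 0
python3 - <<'E'
from fit import *
from jg import *
st=env.state(); p=cam('wrist'); cv2.imwrite('pics/w5.png',p['image'])
hsv=cv2.cvtColor(p['image'],cv2.COLOR_BGR2HSV); w=cv2.inRange(hsv,(5,50,25),(25,255,255))
E
```

```text
jig 0.0151 -0.0043 toolz [ 0.058  0.166 -0.984] F jig 0.12 -1.58 0.04 w 0.0002
shift [-0.179, -0.0041, -0.0218] turn [0.63, -10.08, -0.03] t 15.8 at [0.5462, 0.0461, 0.2199]
```

View pics/w5.png

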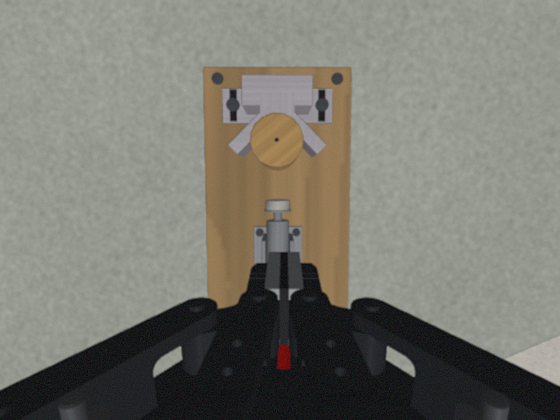

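The wrist view shows the blank seated in the V (top at (276,140)) and upright, with the clamp still open. Next I'll go behind the handle.

>>> play_rows:
  targets:
    - [[-0.045,-0.001,-0.008,0,-5,0,1],[-0.09,-0.002,-0.015,0,-10,0,1],[-0.135,-0.004,-0.02,0,-10,0,1],[-0.179,-0.004,-0.021,0,-10,0,1],[-0.179,-0.004,-0.021,0,-10,0,1]]

```text
clock: 16.35
ee_pos: [0.4874, -0.1282, 0.2015]
tcp_rot: [-2.507, -1.891, 0.005]
ft_force: [1.0, 0.3, -0.1]
width: -0.0002
grasp_force: 0.0
```

```bash
python3 jg.py -.162 0 .101 0 0
```

```text
jig -0.1686 0.0051 toolz [-0.004 -0.001 -1.   ] F jig 0.58 -0.87 -0.12 w -0.0002
shift [0.0068, 0.0054, 0.1005] turn [-0.2, 0.09, -0.25] t 16.35 at [0.4874, -0.1282, 0.2015]
```

>>> play_rows:
  targets:
    - [[0,0.002,0.03,0,0,0,1],[0.002,0.003,0.06,0,0,0,1],[0.003,0.004,0.09,0,0,0,1],[0.003,0.004,0.1,0,0,0,1],[0.003,0.004,0.1,0,0,0,1]]

```text
clock: 16.85
ee_pos: [0.4929, -0.1218, 0.1016]
tcp_rot: [-2.501, -1.894, 0.004]
ft_force: [0.3, 0.1, 0.3]
width: 0.0003
grasp_force: 0.0
```

```bash
python3 jg.py -.1446 0 .101 0 0
```

```text
jig -0.1611 0.0016 toolz [-0.005  0.002 -1.   ] F jig 0.21 -0.21 0.34 w 0.0003
shift [0.0165, 0.0016, 0.0006] turn [-0.28, -0.03, -0.01] t 16.85 at [0.4929, -0.1218, 0.1016]
```

>>> play_rows:
  targets:
    - [[0.01,0.001,0,0,0,0,1],[0.017,0.001,-0.001,0,0,0,1],[0.023,0.001,-0.009,0,0,0,1],[0.03,0.001,-0.0165,0,0,0,1],[0.038,0.001,-0.0245,0,0,0,1]]

```text
clock: 17.35
ee_pos: [0.506, -0.0884, 0.1298]
tcp_rot: [2.5, 1.895, -0.003]
ft_force: [0.0, -3.5, -3.0]
width: -0.0003
grasp_force: 2.2
```

```bash
python3 jg.py -.1141 0 .133 0 0
```

```text
jig -0.1253 -0.002 toolz [ 0.001 -0.005 -1.   ] F jig -3.33 -0.96 -2.97 w -0.0003
shift [0.0112, -0.0019, -0.0033] turn [0.12, 0.24, 0.04] t 17.35 at [0.506, -0.0884, 0.1298]
```

>>> play_rows:
  targets:
    - [[0.009,-0.001,-0.006,0,0,0,1],[0.018,-0.001,-0.011,0,0,0,1],[0.028,-0.001,-0.016,0,0,0,1],[0.0385,-0.001,-0.02,0,0,0,1],[0.049,-0.001,-0.023,0,0,0,1]]

```text
clock: 17.85
ee_pos: [0.5193, -0.0401, 0.1534]
tcp_rot: [2.5, 1.895, 0.0]
ft_force: [-1.0, -6.3, 4.5]
width: 0.0002
grasp_force: 3.2
```

```bash
python3 jg.py -.052 0 .152 0 0
```

```text
jig -0.0752 -0.0017 toolz [ 0.003 -0.004 -1.   ] F jig -6.31 -0.69 4.52 w 0.0002
shift [0.0232, -0.0017, 0.0013] turn [0.23, 0.15, 0.02] t 17.85 at [0.5193, -0.0401, 0.1534]
```

>>> play_rows:
  targets:
    - [[0.008,-0.001,0,0,0,0,1],[0.015,-0.001,0.001,0,0,0,1],[0.021,-0.001,0.001,0,0,0,1],[0.026,-0.001,0.001,0,0,0,1],[0.03,-0.001,0.001,0,0,0,1]]

```text
clock: 18.35
ee_pos: [0.5264, -0.0111, 0.1522]
tcp_rot: [2.499, 1.895, 0.0]
ft_force: [-2.3, -7.3, 6.1]
width: 0.0001
grasp_force: 4.1
```

```bash
python3 jg.py -.041 0 .152 0 0
```

```text
jig -0.0454 -0.0007 toolz [ 0.003 -0.004 -1.   ] F jig -7.68 0.2 6.07 w 0.0001
shift [0.0044, -0.0007, 0.0002] turn [0.22, 0.16, 0.05] t 18.35 at [0.5264, -0.0111, 0.1522]
```

>>> play_rows:
  targets:
    - [[0.002,0,0,0,0,0,1],[0.004,0,0,0,0,0,1],[0.005,0,0,0,0,0,1],[0.006,0,0,0,0,0,1]]

```text
clock: 18.75
ee_pos: [0.5273, -0.008, 0.1523]
tcp_rot: [2.496, 1.895, -0.006]
ft_force: [-6.3, -20.0, 8.1]
width: 0.0001
grasp_force: 10.7
```

```bash
python3 jg.py -.041 0 .152 0 0
```

```text
jig -0.0422 -0.0007 toolz [ 0.002 -0.008 -1.   ] F jig -20.99 0.62 8.12 w 0.0001
shift [0.0012, -0.0007, 0.0003] turn [0.21, 0.44, 0.13] t 18.75 at [0.5273, -0.008, 0.1523]
```

The force rose to 21 N at the handle's predicted stop, so it is closed. I'll retreat and check.

>>> play_rows:
  targets:
    - [[-0.004,0,0,0,0,0,1],[-0.015,0,0,0,0,0,1],[-0.035,0,0,0,0,0,1],[-0.06,0,-0.03,0,0,0,1],[-0.08,0,-0.07,0,0,0,1]]

```text
clock: 19.25
ee_pos: [0.5032, -0.0815, 0.2194]
tcp_rot: [-2.501, -1.895, 0.004]
ft_force: [0.7, 0.4, 0.4]
width: -0.0001
grasp_force: 0.0
```

>>> play_rows:
  targets:
    - [[-0.04,0,-0.03,0,0,0,1],[-0.08,0,-0.03,0,0,0,1],[-0.1,0,-0.03,0,0,0,1],[-0.1,0,-0.03,0,0,0,1]]

```text
clock: 19.65
ee_pos: [0.4777, -0.1798, 0.2509]
tcp_rot: [2.506, 1.891, 0.001]
ft_force: [-0.8, 0.6, 0.2]
width: 0.0002
grasp_force: 0.0
```

Run:
```python
from fit import *
from jg import *
T=cam('top'); S=cam('scene'); print(env.state()['clock'],env.state()['ft_force'])
for nm,p in [('top',T),('scene',S)]:
    # predicted: closed handle end, tip front centre, seated blank top/bottom centres
    print(nm,'pred end',proj(p,w(-.03+.11*np.sin(.1),0,.06+.11*np.cos(.1))).round(1),[m['centre'] for m in optics.mark_of(p,'handle_end')[:1]])
    print('pred blank top',proj(p,w(.0867,0,.115)).round(1),'base',proj(p,w(.0867,0,.015)).round(1))
a=cv2.resize(T['image'][150:250,160:300],(560,400),interpolation=cv2.INTER_CUBIC)
b=cv2.resize(S['image'][180:320,235:335],(240,336),interpolation=cv2.INTER_CUBIC)
c=np.zeros((400,800,3),np.uint8); c[:,:560]=a; c[:336,560:]=b; cv2.imwrite('pics/end.png',c)
```

```text
19.75 [-0.3864523   0.44035491  0.09634956]
top pred end [[245.3 193.9]] [[242.6, 196.8]]
pred blank top [[199.2 185.1]] base [[207.1 191.4]]
scene pred end [[283.1 203.7]] [[283.4, 206.1]]
pred blank top [[295.8 255.7]] base [[294.7 280.3]]
```

View pics/end.png

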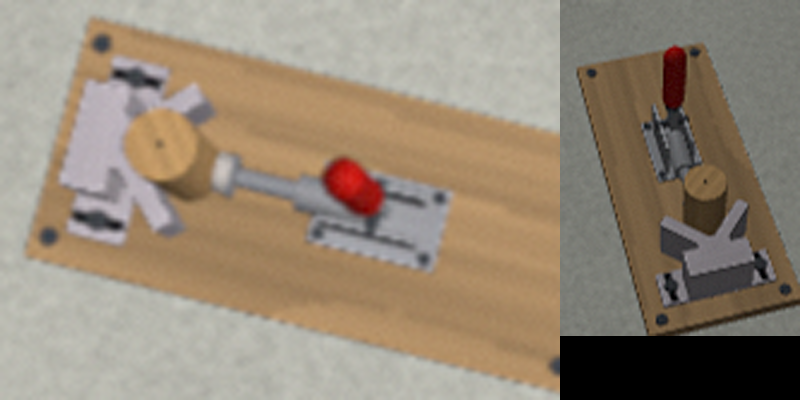

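The final views show the handle upright at its stop (crop (350,180)) and the tip on the blank (225,172). The blank is upright in the V (160,145) and matches the predicted pose within about 1 px. The arm is clear, so I'll hand the job in.

```bash
python3 -c "
from station import sign_off
print(sign_off())"
```

```text
the job is handed in; nothing more can be done
None
```

I handed the job in at about 20 s: the blank was pressed home in the V at about 9 N, the clamp is closed at its stop and the arm is clear. The final pictures showed the blank upright and held by the tip, but no verdict came back.

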